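# Clamp a stuck honey jar in the vise of a preparation board

### The job

The lid of the squat honey jar is stuck, so fix the jar for opening: stand it upright on the preparation board between the two jaws of the board's vise and let go of it, then wind the handwheel clockwise by its crank knob until both jaws grip the jar firmly (a squeeze of about 50 newtons, and never over 110, it is glass). Leave the jar clamped and let go of the knob, and do not push the other things on the worktop about.

Things in the scene. Friction and masses are not known exactly. Their poses are not given: they have to be found in the camera images.
- honey_jar: Honey jar: squat round clear glass jar with amber contents and a dark screw lid, 65 mm in diameter, 86 mm tall (lid: the top 11 mm, same diameter), about 0.33 kg. Origin: centre of its underside, z up. It stands on the worktop, to the left of the vise.
- seat (a point): Point on the top of the preparation board, 22 mm above the worktop, where the centre of the jar's underside lies once clamped. x: level, from the handwheel towards the fixed jaw, the way the moving jaw closes (the vise's axis); y: level, across the vise; z up. A jar set down at x -15 to -3 mm and y within 10 mm touches neither open jaw.
- prep_vise: Preparation board with a screw vise, fixed to the worktop: wood, 280 x 170 x 22 mm, axes as the seat's. Origin: on its underside; the board runs from x -125 to +155, y -85 to +85 of it. Round guide rods lie along x at y +-58 mm, their tops 20 mm above the board. The seat is 56 to 74 mm from this origin along +x.
- fixed_jaw: Fixed jaw, locked on the guide rods somewhere near the far end of the board (it differs each time): aluminium with a wide V of two black rubber faces that touch a seated jar at x +28, y +-16 mm. 64 mm wide, 60 mm high above the board, so the upper 25 mm of a standing jar are clear of it. Origin and axes as the seat's.
- jaw_pad: Flat black rubber pad of the moving jaw, 54 mm wide; the jaw is 61 mm high above the board. Origin: middle of its face at board level; axes as the seat's. At the start there are 30 to 56 mm to spare between the jaws beside the jar. The pad is springy: it gives 1 mm per 45 N.
- handwheel (a joint): Turn of the handwheel, rad: 0 = jaw fully open, knob straight above the hub; grows clockwise as seen from the wheel's side (looking along seat +x), closing the jaw 4 mm per rad. Starts at 0.4 to 2.4; one to two and a half turns bring the jaw to the jar. Steady screw drag 0.25 N m, about 6.6 N at the knob; it does not run back when let go.
- wheel_hub (a point): Centre of the handwheel: steel, 97 mm over its rim, 9 mm thick, upright across the vise's axis, 70 mm above the worktop. It travels with jaw and screw, seat +x, 4 mm per rad. x: its axis, as the seat's x; y, z turn with it, z points at the knob. Once the jaws bear, each further 1 N on the knob along its circle adds about 9.5 N of squeeze: 10 to 13 N at the knob is right.
- knob (a point): Centre of the stubby barrel-shaped crank knob: black, 24 mm across, 24 mm long, axis level, spins freely, 38 mm from the wheel's axis, on the side away from the jaws; 24 mm in front of the wheel's middle plane. Axes as the hub's. A gripper pointing straight down fouls the wheel while the knob is low: lean it 35 to 45 degrees, its body away from the wheel, and hold the knob near the fingertips.
- mug: Blue-grey speckled mug, 81 mm, 94 mm tall, behind the vise; a bystander, to be left alone. Origin: centre of its underside.
- spice_jar_a: Spice jar with a red lid, 45 mm across, 106 mm tall, behind the honey jar; a bystander, to be left alone. Origin: centre of its underside.
- spice_jar_b: Spice jar with a red lid, 45 mm across, 106 mm tall, behind the honey jar; a bystander, to be left alone. Origin: centre of its underside.
- salt_shaker: Glass salt shaker, 44 mm across, 90 mm tall, to the left of the honey jar; a bystander, to be left alone. Origin: centre of its underside.
- flat_tin: Low food tin, 87 mm across, 40 mm tall, behind the vise's wheel end; a bystander, to be left alone. Origin: centre of its underside.
- pepper_mill: Dark wooden pepper mill, 58 mm across, 170 mm tall, behind the vise; a bystander, to be left alone. Origin: centre of its underside.
There are look-alikes about, which are no part of the job. Leave any pink or yellow look-alike of the honey_jar alone.

How it is judged:
By the outcome, as a careful person would: the job done as asked, in the order asked, and still so for the second after the job is handed in, with the robot touching nothing.
It also fails if it takes over 72 s, if anything falls off the work surface, if the arm or the gripper's body presses on something with over 40 N, if the wrist force passes 120 N, or if a joint passes its speed limit or range.

### The arm

A 7-joint arm with a two-finger parallel gripper is mounted at the origin on the work surface; the furniture and walls round the work are solid. World frame = base frame: x ahead of the robot, y to its left, z up, the work surface at z = 0. Lengths are in m, angles in rad, forces in N, time in s.
With the tool pointing down it reaches from about 0.425 to 0.95 m from the base axis. Payload 16.7 kg.
Tool frame: the origin (TCP) lies at the very end of the fingers, on their centre line; the grasp point (between the pads) lies 19 mm behind it; z points along the fingers, y is the line along which they close (so a half turn about z gives the same grasp; the last joint's range is limited). The gripper opens to 94 mm and grips with 3 to 60 N. Pads are 16 mm wide; open, the fingers measure 119 mm over their backs; the gripper's body (75 mm by 177 mm) begins 78 mm behind the grasp point.
Start: joints at [-1.355, 0.426, 0.074, 1.606, -0.034, 1.111, -0.067], TCP at [0.241, 0.63, 0.205] pointing down, gripper open.
Joint ranges: [-2.85, 2.85], [-0.5, 2.14], [-1.23, 1.37], [0.21, 2.46], [-1.02, 4.16], [0.16, 2.05], [-2.73, 2.73]. Speed limits (rad/s): [1.89, 1.89, 2.39, 2.39, 3.01, 3.01, 3.01].

### API

Orientations are given as [roll, pitch, yaw] about the fixed x, y, z axes, in that order (R = Rz(yaw) Ry(pitch) Rx(roll)).
In Python, from bench import manip gives the robot as it stands. The module is installed in compiled form; this text tells all that it offers.
- The arm moves only by the tool jog_arm, never from a script. Its argument "increments" is one flat list of numbers, 7 for each row, row after row: the shift along the tool's x, y, z in units of 0.8 m (1.0 is 0.8 m), then the turn, a rotation vector about the tool's x, y, z in units of pi rad (1.0 is pi rad), then the opening, from -1 (shut) to 1 (fully open). In form: [tx, ty, tz, wx, wy, wz, hand, tx, ty, tz, wx, wy, wz, hand, ...]. A call has 1 to 20 rows; each row is the pose to reach, as a shift and turn from the pose commanded when the call began, along the tool's axes at that moment, turning the shorter way round; what a row does not reach only later rows make up. A row lasts 1/8 s, in which the tool goes at most 62.5 mm and 10.7 degrees, less where a joint would pass 70% of its speed; a pose out of reach is approached as far as the arm can. A call with a number of a shift or a turn outside -1 to 1 is refused whole. A call with a gripper value outside its range is refused whole. The fingers move at their own pace and stop on an object; "squeeze" is the grip in N (left out, the last holds). Time passes only in rows, so rows that repeat a pose let the fingers close. It gives the time, the measured TCP pose, the force, the opening and the grip force at its end, in the units of the state.
- manip.state(): the state, without advancing time (a new reading comes with each control period).
- manip.get_image(name): name is "scene" or "top" or "wrist"; returns the picture (384x512x3 uint8, red, green, blue); there is no depth.
- manip.get_calibration(name): a dict with "fx", "fy", "cx", "cy" (pixels), "rvec" (rotation vector, rad) and "tvec" (3), from world to camera coordinates, as OpenCV has them; the wrist camera has in their place "mount" (4x4, takes a point from camera to tool coordinates, whose origin is the TCP and whose axes are the flange's). Camera axes: x right, y down, z forward; pixel columns grow to the right and rows downward; lengths in m; the calibration is good to about 2 mm. A picture is of the moment at which its call begins: read the wrist's pose just before it. get_calibration takes no time and is no camera call.
- manip.job_done(): hands the job in; it is judged then, once.
Trained networks look in the newest picture that a camera, given by its name, has taken for a name from the list of things; names that differ only in an ending like _2 or _b are one class to them, and where a whole thing is asked for, a point or a joint stands for the part that bears it (a point fixed in the world has none). Each returns a list of dicts, best first, with "confidence" (0 to 1); they miss things now and then, are a little off and sometimes report something else, mostly with a low value. They report only what shows in the picture. A call takes as long as a camera call. They do not tell look-alikes from the thing itself.
- manip.recognise(target, camera): "xy" ([column, row] in pixels, amid what is visible of it).
The state is a dict: "time": time; "joint_pos": joint angles; "qd": joint speeds; "joint_torque": joint torques, N m; "tool_pos": TCP position; "ee_rot": TCP orientation; "contact_force": force on the tool from outside, world axes, zero at the start; "wrist_torque": the same for the moment, N m; "width": finger opening in m; "grasp_force": force on a finger pad.
Only numpy, scipy, OpenCV 4.12 (cv2) and the standard library are available. Lean on these libraries where they do the work, as an engineer would, in place of code of your own. Each camera call takes 0.05 s, during which the arm holds its last target. There are 200 camera calls.

## Working session

There is one attempt and no reset: what is moved stays moved. The work goes in short steps, Python scripts to look and compute and a tool call to move; the robot and the scene stay as the last step left them, time stands still between calls to the robot, and variables do not carry over. Pictures are saved under pics/ and viewed, at most 12 in all, crops included, and the job is handed in when it is done.

Besides the shell and the picture viewer there is one more tool, called after "Request:" as a command line: name --argument value ..., lists and objects as JSON in quotes. jog_arm: Moves the arm, as the interface text tells. Shifts and turns lie within -1 to 1; 1 stands for 0.8 m of shift or pi rad of turn. Its arguments: {"type":"object","properties":{"increments":{"type":"array"},"squeeze":{"type":"number"}},"required":["increments"]}

```bash
mkdir -p pics
python3 - <<'E'
from bench import manip
import cv2,numpy as np
s=manip.state(); print({k:np.round(v,3).tolist() for k,v in s.items()})
a=[]
for n in("scene","top"):
    im=manip.get_image(n); cv2.imwrite(f"pics/{n}0.png",cv2.cvtColor(im,cv2.COLOR_RGB2BGR)); a.append(im)
    c=manip.get_calibration(n); print(n,{k:np.round(v,4).tolist() for k,v in c.items()})
    for t in("honey_jar","fixed_jaw","jaw_pad","wheel_hub","knob","prep_vise"):
        print(t,[(np.round(d["xy"]).tolist(),round(d["confidence"],2)) for d in manip.recognise(t,n)])
print(np.round(manip.get_calibration("wrist")["mount"],4).tolist())
E
```

```text
{'time': 0.0, 'joint_pos': [-1.354, 0.427, 0.074, 1.607, -0.034, 1.111, -0.067], 'qd': [-0.0, -0.002, 0.0, 0.001, 0.002, 0.0, 0.001], 'joint_torque': [0.001, -93.582, 3.667, -45.42, -0.049, 0.02, 0.0], 'tool_pos': [0.241, 0.63, 0.205], 'ee_rot': [-3.14, 0.0, 2.776], 'contact_force': [-0.503, 0.806, -0.488], 'wrist_torque': [0.025, -0.027, -0.008], 'grasp_force': 0.0, 'width': 0.094}
scene {'fx': 449.6821, 'fy': 449.6821, 'cx': 252.0557, 'cy': 189.4614, 'rvec': [2.1226, -0.4294, 0.2602], 'tvec': [-0.4893, 0.2328, 1.1103]}
honey_jar [([172.0, 178.0], 0.97), ([171.0, 207.0], 0.9), ([244.0, 178.0], 0.77), ([205.0, 170.0], 0.61)]
fixed_jaw [([228.0, 199.0], 0.58)]
jaw_pad [([250.0, 240.0], 0.64)]
wheel_hub [([287.0, 262.0], 0.81)]
knob [([280.0, 259.0], 0.8)]
prep_vise [([252.0, 238.0], 0.61)]
top {'fx': 472.113, 'fy': 472.113, 'cx': 253.6319, 'cy': 190.4948, 'rvec': [2.1774, -2.2203, 0.0643], 'tvec': [0.0995, 0.5701, 1.439]}
honey_jar [([193.0, 260.0], 0.78), ([208.0, 181.0], 0.76), ([238.0, 268.0], 0.76), ([186.0, 220.0], 0.74)]
fixed_jaw [([248.0, 215.0], 0.89), ([140.0, 240.0], 0.7)]
jaw_pad [([296.0, 210.0], 0.51), ([357.0, 203.0], 0.44)]
wheel_hub [([356.0, 203.0], 0.72), ([271.0, 118.0], 0.26)]
knob [([360.0, 204.0], 0.78)]
prep_vise [([293.0, 214.0], 0.74)]
[[0.0002, -0.9636, -0.2675, 0.0784], [1.0, 0.0002, 0.0001, -0.0009], [-0.0, -0.2675, 0.9636, -0.1796], [0.0, 0.0, 0.0, 1.0]]
```

Run:
```python
import cv2,numpy as np
a=cv2.imread("pics/scene0.png")[120:320,130:350]; b=cv2.imread("pics/top0.png")[90:310,120:410]
cv2.imwrite("pics/s1.png",cv2.resize(a,None,fx=3,fy=3,interpolation=2)[:600])
cv2.imwrite("pics/t1.png",cv2.resize(b,None,fx=2.7,fy=2.7,interpolation=2)[:600])
```

```text
(no output)
```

View pics/s1.png

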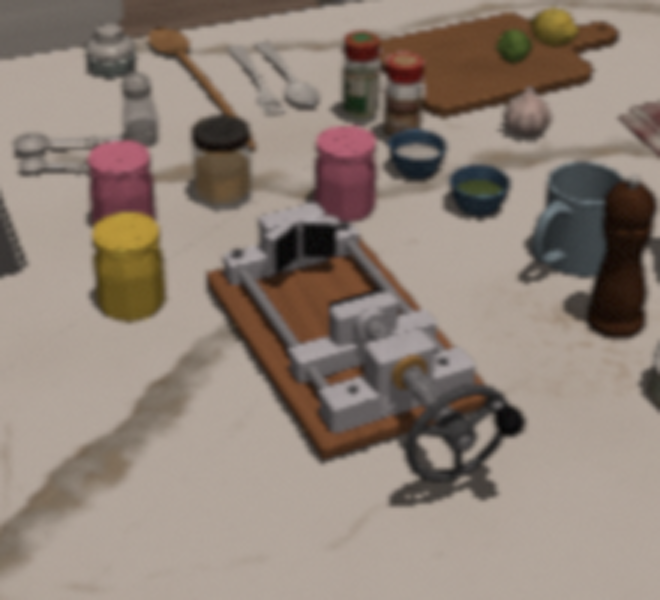

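View pics/t1.png

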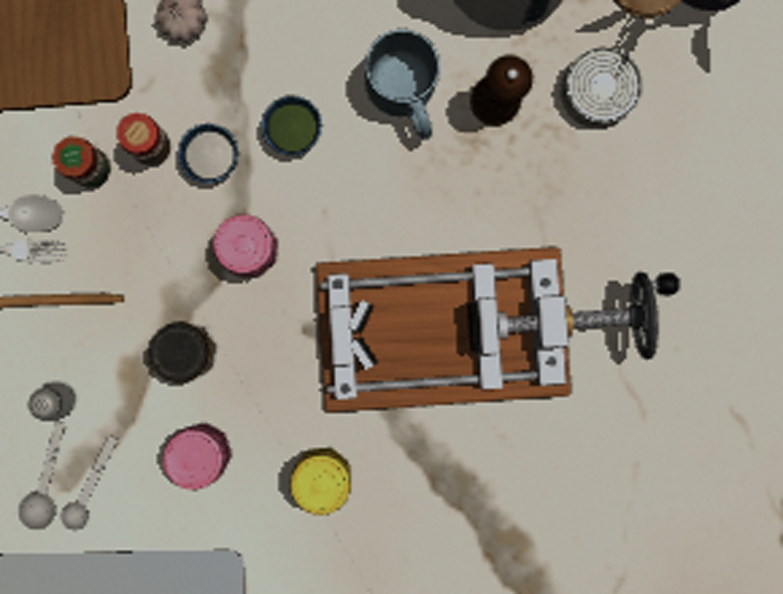

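The scene view shows four jar-shaped candidates: pink (170,180), pink (245,177), yellow (173,208) and clear amber with a dark lid (204,173). In the top view that last one is at (186,220). Only it matches the description (clear glass, amber contents, dark lid), and both enlarged crops confirm it. In the top view the vise has its wheel on the right (knob about (367,195)) and its fixed jaw on the left (about (250,214)).

```bash
cat > h.py <<'E'
from bench import manip
import cv2,numpy as np
from scipy.spatial.transform import Rotation as Rn
def ray(n,px,st=None):
    c=manip.get_calibration(n)
    K=np.array([[c["fx"],0,c["cx"]],[0,c["fy"],c["cy"]],[0,0,1.]])
    d=np.linalg.solve(K,np.array([px[0],px[1],1.]))
    if n=="wrist":
        M=c["mount"]; R=Rn.from_euler("xyz",st["ee_rot"]).as_matrix()
        return R@M[:3,3]+st["tool_pos"], R@M[:3,:3]@d
    R=Rn.from_rotvec(c["rvec"]).as_matrix()
    return -R.T@np.array(c["tvec"]), R.T@d
def atz(r,z): return r[0]+r[1]*(z-r[0][2])/r[1][2]
def tri(*rs):
    A=0;b=0;
    for o,d in rs:
        d=d/np.linalg.norm(d);P=np.eye(3)-np.outer(d,d);A=A+P;b=b+P@o
    x=np.linalg.solve(A,b); return x,[np.linalg.norm(np.cross(x-o,d/np.linalg.norm(d)))for o,d in rs]
S=lambda x,y:ray("scene",(130+x/3,120+y/3))
T=lambda x,y:ray("top",(120+x/2.7,90+y/2.7))
E
python3 - <<'E'
from h import *
np.set_printoptions(precision=4,suppress=True)
print("lid",tri(S(221,133),T(180,350)),atz(T(180,350),.086),atz(S(221,133),.086))
print("knob",tri(S(509,419),T(668,284)))
b=[atz(T(*p),.022) for p in((316,263),(560,248),(571,396),(324,411))]
print("board",b)
sb=[atz(S(*p),.022) for p in((208,275),(325,452))]; print("scene corners",sb)
c=np.mean(b,0); ax=(b[0]+b[3]-b[1]-b[2]);print(c,np.linalg.norm(ax)/2,np.arctan2(ax[1],ax[0]))
print("hub",tri(S(460,431),T(645,315)))
u=ax[:2]/np.linalg.norm(ax[:2]); 
for nm,p,z in(("Vtip L",(368,303),.082),("Vtip R",(371,365),.082),("Vapex",(352,333),.082),("padtop",(471,322),.083),("jarrear",(0,0),0)):
    w=atz(T(*p),z); print(nm,w,(w-c)[:2]@u+.015,(w-c)[:2]@[-u[1],u[0]])
for nm,p in(("spoon/bowl white",(207,155)),("bowl grn",(291,127)),("pinkN",(245,243)),("pinkS",(195,456)),("yellow",(320,480)),("mill",(510,72)),("tin",(602,86)),("shaker",(47,401)),("mug",(402,72))): print(nm,atz(T(*p),.08))
E
```

```text
lid (array([0.4867, 0.2864, 0.0815]), [np.float64(0.00037480346066971667), np.float64(0.00037480346066973966)]) [0.4871 0.2857 0.086 ] [0.4841 0.2792 0.086 ]
knob (array([ 0.5482, -0.2421,  0.095 ]), [np.float64(0.0005369893061684212), np.float64(0.0005369893061686803)])
board [array([0.582, 0.139, 0.022]), array([ 0.5937, -0.1384,  0.022 ]), array([ 0.426 , -0.1462,  0.022 ]), array([0.4147, 0.133 , 0.022 ])]
scene corners [array([0.4165, 0.1243, 0.022 ]), array([ 0.4298, -0.151 ,  0.022 ])]
[ 0.5041 -0.0032  0.022 ] 0.2785751771141407 1.612082320570449
hub (array([ 0.5162, -0.221 ,  0.0754]), [np.float64(0.0012278488042929785), np.float64(0.0012278488042927432)])
Vtip L [0.5339 0.0817 0.082 ] 0.09859056730641756 -0.03328958663056574
Vtip R [0.4667 0.0798 0.082 ] 0.0994577150193587 0.03392369538143533
Vapex [0.5017 0.0997 0.082 ] 0.11789739221487539 -0.0018778647847986995
padtop [ 0.5111 -0.0295  0.083 ] -0.01164281474181263 -0.00590890121008613
jarrear [0.8964 0.5011 0.    ] 0.5026850904422882 -0.41276129448188936
spoon/bowl white [0.6991 0.2544 0.08  ]
bowl grn [0.7282 0.1621 0.08  ]
pinkN [0.6019 0.2143 0.08  ]
pinkS [0.3725 0.2717 0.08  ]
yellow [0.344  0.1373 0.08  ]
mill [ 0.7846 -0.0793  0.08  ]
tin [ 0.7672 -0.18    0.08  ]
shaker [0.4348 0.4308 0.08  ]
mug [0.7867 0.0393 0.08  ]
```

```bash
cat >> h.py <<'E'
def pose(w,lean=0): return Rn.from_euler("z",w)*Rn.from_euler("x",np.pi)*Rn.from_euler("y",lean)
def row(p,R,g,p0=None,R0=None):
    s=manip.state(); p0=s["tool_pos"] if p0 is None else p0; R0=Rn.from_euler("xyz",s["ee_rot"]) if R0 is None else R0
    r=np.r_[R0.inv().apply(np.array(p)-p0)/.8,(R0.inv()*R).as_rotvec()/np.pi,g]; return np.round(r,4).tolist()
E
python3 -c "
from h import *
print(row([.487,.25,.21],pose(1.612),1)); print(pose(1.612).as_matrix().round(3), pose(1.612,.65).as_matrix().round(3))"
```

```text
[-0.4567, -0.3341, -0.0057, -0.0, -0.0, 0.3704, 1.0]
[[-0.041  0.999  0.   ]
 [ 0.999  0.041  0.   ]
 [ 0.     0.    -1.   ]] [[-0.033  0.999 -0.025]
 [ 0.795  0.041  0.605]
 [ 0.605  0.    -0.796]]
```

Request:
jog_arm --increments '[-0.457, -0.334, -0.006, 0, 0, 0.37, 1, -0.457, -0.334, -0.006, 0, 0, 0.37, 1, -0.457, -0.334, -0.006, 0, 0, 0.37, 1, -0.457, -0.334, -0.006, 0, 0, 0.37, 1, -0.457, -0.334, -0.006, 0, 0, 0.37, 1, -0.457, -0.334, -0.006, 0, 0, 0.37, 1, -0.457, -0.334, -0.006, 0, 0, 0.37, 1, -0.457, -0.334, -0.006, 0, 0, 0.37, 1, -0.457, -0.334, -0.006, 0, 0, 0.37, 1, -0.457, -0.334, -0.006, 0, 0, 0.37, 1, -0.457, -0.334, -0.006, 0, 0, 0.37, 1]'

```text
time: 2.08
tool_pos: [0.4865, 0.2515, 0.2101]
ee_rot: [-3.141, -0.0, 1.616]
contact_force: [0.8, -0.5, -0.7]
width: 0.0938
grasp_force: 0.0
```

Run:
```python
from h import *
s=manip.state(); print(s["time"],np.round(s["tool_pos"],4),np.round(s["ee_rot"],3),np.round(s["joint_pos"],2),np.abs(s["qd"]).max())
im=manip.get_image("wrist"); cv2.imwrite("pics/w1.png",im[:,:,::-1])
for d in manip.recognise("honey_jar","wrist"): print(np.round(d["xy"]),d["confidence"],atz(ray("wrist",d["xy"],s),.05))
print(row([.504,-.03,.25],pose(1.612),1))
```

```text
2.075 [0.4865 0.2515 0.2101] [-3.141 -0.     1.616] [-0.99  0.22  0.46  1.91 -0.12  1.03 -0.43] 0.0067006166523873555
[258. 143.] 0.93 [0.4842032  0.28836842 0.05      ]
[151. 153.] 0.78 [0.36616748 0.27271671 0.05      ]
[359. 202.] 0.64 [0.60545713 0.22633405 0.05      ]
[121. 254.] 0.61 [0.32361992 0.14703076 0.05      ]
[476. 116.] 0.27 [0.71842638 0.32823063 0.05      ]
[-0.3518, 0.006, -0.0498, -0.0001, 0.0, 0.001, 1.0]
```

View pics/w1.png

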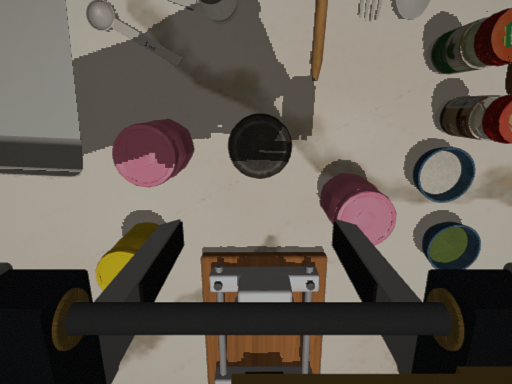

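The wrist picture shows the dark lid at (260,145), pinks at (153,153) and (360,208), the yellow jar at (127,255), and the fixed jaw at the bottom (265,282), partly hidden. I'll look at the vise from closer.

Request:
jog_arm --increments '[-0.27, 0.015, -0.01, 0, 0, 0, 1, -0.27, 0.015, -0.01, 0, 0, 0, 1, -0.27, 0.015, -0.01, 0, 0, 0, 1, -0.27, 0.015, -0.01, 0, 0, 0, 1, -0.27, 0.015, -0.01, 0, 0, 0, 1, -0.27, 0.015, -0.01, 0, 0, 0, 1, -0.27, 0.015, -0.01, 0, 0, 0, 1]'

```text
time: 3.05
tool_pos: [0.5083, 0.0361, 0.2181]
ee_rot: [-3.141, 0.0, 1.615]
contact_force: [0.2, -0.6, 0.1]
width: 0.094
grasp_force: 0.0
```

Run:
```python
from h import *
import json
s=manip.state(); print(s["time"],np.round(s["tool_pos"],4),np.round(s["ee_rot"],3))
im=manip.get_image("wrist"); cv2.imwrite("pics/w2full.png",im[:,:,::-1])
json.dump({k:np.array(s[k]).tolist() for k in("tool_pos","ee_rot")},open("w2.json","w"))
cv2.imwrite("pics/w2.png",cv2.resize(im[0:280,130:400,::-1],None,fx=2,fy=2,interpolation=2))
for t in("honey_jar","fixed_jaw","jaw_pad"):
  for d in manip.recognise(t,"wrist"): print(t,np.round(d["xy"]),d["confidence"])
```

```text
3.05 [0.5083 0.0361 0.2181] [-3.141  0.     1.615]
honey_jar [100.  73.] 0.86
honey_jar [355.  16.] 0.74
fixed_jaw [252. 110.] 0.59
fixed_jaw [450. 254.] 0.45
jaw_pad [254. 233.] 0.88
```

View pics/w2.png

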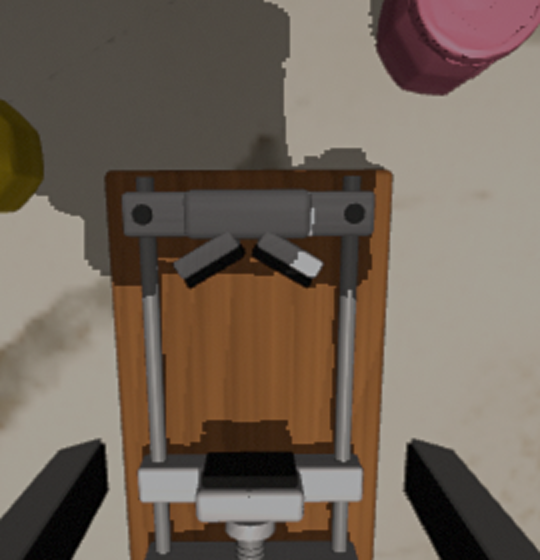

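The picture shows the fixed jaw's V: rubber front edges run from (190,286) to (244,258) on the left and (254,260) to (312,287) on the right. The moving pad's face spans rows 452–483 and columns 205–297. The board corners are at (106,171) and (392,171).

Run:
```python
from h import *
import json
np.set_printoptions(precision=4,suppress=True)
s=json.load(open("w2.json"))
W=lambda x,y:ray("wrist",(130+x/2,y/2),s)
s1={"tool_pos":[.4865,.2515,.2101],"ee_rot":[-3.141,0,1.616]}
L=ray("wrist",(260.5,145),s1)
print("lid tri",tri(L,T(180,351)),"wrist@.086",atz(L,.086), tri(L,T(180,351),S(221,133))[0])
P={n:atz(W(*p),z) for n,p,z in(("Lo",(190,286),.082),("Li",(244,258),.082),("Ri",(254,260),.082),("Ro",(312,287),.082),("padL",(203,484),.083),("padR",(299,484),.083),("padLb",(205,452),.022),("padRb",(297,452),.022),("bL",(106,171),.022),("bR",(392,171),.022),("blL",(140,560),.022),("rodL1",(145,300),.036),("rodL2",(158,455),.036),("rodR1",(349,300),.036),("rodR2",(344,455),.036))}
for k,v in P.items(): print(k,v)
rod=P["rodL1"]-P["rodL2"];rod2=P["rodR1"]-P["rodR2"];print("rod yaw",np.arctan2(rod[1],rod[0]),np.arctan2(rod2[1],rod2[0]))
u=np.array([np.cos(1.612),np.sin(1.612)]);v=np.array([-u[1],u[0]])
from scipy.optimize import least_squares
pts=np.array([P[k][:2] for k in("Lo","Li","Ri","Ro")])
def f(q):
    d=pts-q; X=d@u;Y=d@v; return X-(37.1e-3-.571*np.abs(Y))
r=least_squares(f,[.5,.06]);print("seat",r.x,r.fun)
for k,w in P.items(): print(k,((w[:2]-r.x)@u).round(4),((w[:2]-r.x)@v).round(4))
c=np.array([.5041,-.0032]);print("origin->seat",(r.x-c)@u+.015,(r.x-c)@v)
```

```text
lid tri (array([0.4864, 0.2886, 0.0651]), [np.float64(0.0006095864169606244), np.float64(0.0006095864169606656)]) wrist@.086 [0.4867 0.2912 0.086 ] [0.4866 0.2886 0.0797]
Lo [0.4723 0.0747 0.082 ]
Li [0.4994 0.09   0.082 ]
Ri [0.5045 0.0893 0.082 ]
Ro [0.5349 0.077  0.082 ]
padL [ 0.4815 -0.0352  0.083 ]
padR [ 0.5351 -0.0328  0.083 ]
padLb [ 0.478  -0.0409  0.022 ]
padRb [ 0.5385 -0.0382  0.022 ]
bL [0.4164 0.1318 0.022 ]
bR [0.5827 0.1393 0.022 ]
blL [ 0.4348 -0.1231  0.022 ]
rodL1 [0.4412 0.0597 0.036 ]
rodL2 [ 0.4492 -0.0385  0.036 ]
rodR1 [0.5618 0.0651 0.036 ]
rodR2 [ 0.5671 -0.0333  0.036 ]
rod yaw 1.6514136143125449 1.6243040983727621
seat [0.5033 0.0553] [ 0.0008 -0.0008 -0.0017  0.0017]
Lo 0.0206 0.0302
Li 0.0349 0.0025
Ri 0.0339 -0.0026
Ro 0.0203 -0.0324
padL -0.0895 0.0256
padR -0.0893 -0.0282
padLb -0.0951 0.0293
padRb -0.0949 -0.0312
bL 0.08 0.0837
bR 0.0806 -0.0827
blL -0.1754 0.0758
rodL1 0.0069 0.0619
rodL2 -0.0915 0.058
rodR1 0.0074 -0.0589
rodR2 -0.0911 -0.0601
origin->seat 0.07347309066568988 -0.001645253670799916
```

Run:
```python
import cv2,numpy as np
a=cv2.resize(cv2.imread("pics/w1.png")[100:195,210:310],(400,380),interpolation=2)
b=cv2.resize(cv2.imread("pics/top0.png")[196:246,160:212],(395,380),interpolation=2)
g=lambda i:(255*(i/255.)**.5).astype(np.uint8)
cv2.imwrite("pics/c1.png",np.hstack([g(a),g(b)]))
```

```text
(no output)
```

View pics/c1.png

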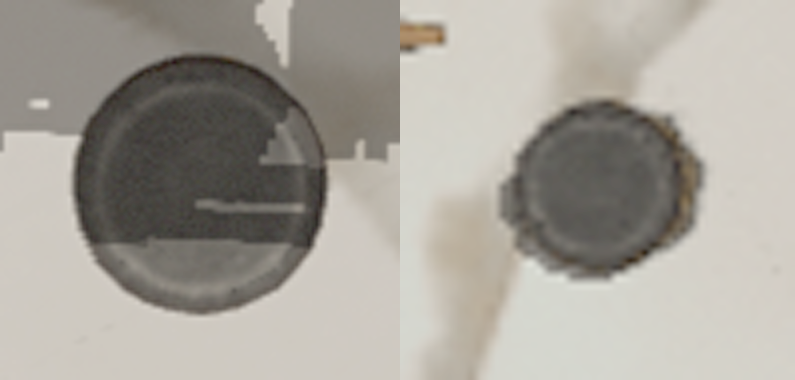

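Left (wrist): the lid-top ring is centred at (260.8,146.9). Right (top camera): it is centred at (185.7,220.4), with amber visible at the side, so this is the honey jar.

Run:
```python
from h import *
s1={"tool_pos":[.4865,.2515,.2101],"ee_rot":[-3.141,0,1.616]}
L=ray("wrist",(260.3,146.4),s1);t=ray("top",(185.2,219.9))
x,e=tri(L,t,S(221,133));print(x,e,tri(L,t)[0],atz(L,.086),atz(t,.086))
R=pose(1.612)
print(row([.4865,.2890,.15],R,1),row([.4865,.2890,.048],R,1))
```

```text
[0.48672861 0.28974882 0.07999383] [np.float64(0.0007298945536512319), np.float64(0.0011062533296277604), np.float64(0.0006213496495283577)] [0.48645652 0.28986276 0.08672407] [0.48655847 0.28977899 0.086     ] [0.48635994 0.28995453 0.086     ]
[0.318, -0.0135, 0.0852, -0.0001, 0.0, 0.0008, 1.0] [0.3181, -0.0135, 0.2127, -0.0001, 0.0, 0.0008, 1.0]
```

Request:
jog_arm --increments '[0.319, -0.0137, 0.04, 0, 0, 0, 1, 0.319, -0.0137, 0.04, 0, 0, 0, 1, 0.319, -0.0137, 0.085, 0, 0, 0, 1, 0.319, -0.0137, 0.085, 0, 0, 0, 1, 0.319, -0.0137, 0.085, 0, 0, 0, 1, 0.319, -0.0137, 0.085, 0, 0, 0, 1, 0.319, -0.0137, 0.12, 0, 0, 0, 1, 0.319, -0.0137, 0.15, 0, 0, 0, 1, 0.319, -0.0137, 0.18, 0, 0, 0, 1, 0.319, -0.0137, 0.2125, 0, 0, 0, 1, 0.319, -0.0137, 0.2125, 0, 0, 0, 1, 0.319, -0.0137, 0.2125, 0, 0, 0, -0.2, 0.319, -0.0137, 0.2125, 0, 0, 0, -0.2, 0.319, -0.0137, 0.2125, 0, 0, 0, -0.2, 0.319, -0.0137, 0.2125, 0, 0, 0, -0.2, 0.319, -0.0137, 0.2125, 0, 0, 0, -0.2, 0.319, -0.0137, 0.2125, 0, 0, 0, -0.2]' --squeeze 20

```text
time: 5.38
tool_pos: [0.4869, 0.2894, 0.049]
ee_rot: [3.141, -0.001, 1.613]
contact_force: [-2.4, -1.1, 8.4]
width: 0.0663
grasp_force: 20.0
```

Run:
```python
from h import *
s=manip.state(); print(s["tool_pos"],s["ee_rot"],s["width"],s["grasp_force"],s["contact_force"])
R=pose(1.612)
p=[np.r_[.5035,.045,z] for z in(.17,.071)]
print(row([.4865,.29,.17],R,-.2),[row(q,R,-.2) for q in p])
```

```text
[0.48689192 0.28941381 0.04900062] [ 3.14111590e+00 -6.06343396e-04  1.61332464e+00] 0.06633233848410724 20.001303737517446 [-2.3932891  -1.10251907  8.38750346]
[0.0008, -0.0004, -0.1512, 0.0002, -0.0002, 0.0004, -0.2] [[-0.306, 0.0078, -0.1514, 0.0002, -0.0002, 0.0004, -0.2], [-0.3061, 0.0078, -0.0277, 0.0002, -0.0002, 0.0004, -0.2]]
```

Request:
jog_arm --increments '[0, 0, -0.07, 0, 0, 0, -0.2, 0, 0, -0.151, 0, 0, 0, -0.2, -0.04, 0.001, -0.151, 0, 0, 0, -0.2, -0.1, 0.003, -0.151, 0, 0, 0, -0.2, -0.17, 0.005, -0.151, 0, 0, 0, -0.2, -0.24, 0.007, -0.151, 0, 0, 0, -0.2, -0.29, 0.0078, -0.151, 0, 0, 0, -0.2, -0.306, 0.0078, -0.151, 0, 0, 0, -0.2, -0.306, 0.0078, -0.151, 0, 0, 0, -0.2, -0.306, 0.0078, -0.11, 0, 0, 0, -0.2, -0.306, 0.0078, -0.07, 0, 0, 0, -0.2, -0.306, 0.0078, -0.04, 0, 0, 0, -0.2, -0.306, 0.0078, -0.03, 0, 0, 0, -0.2, -0.306, 0.0078, -0.03, 0, 0, 0, -0.2]'

```text
time: 7.12
tool_pos: [0.5033, 0.0456, 0.0723]
ee_rot: [-3.141, 0.0, 1.614]
contact_force: [-0.8, -0.6, -3.9]
width: 0.0662
grasp_force: 20.0
```

Run:
```python
from h import *
s=manip.state(); print(s["tool_pos"],s["ee_rot"],s["width"],s["grasp_force"],s["contact_force"])
a=manip.get_image("scene");b=manip.get_image("top")
a=cv2.resize(a[160:280,190:310],(400,400),interpolation=2);b=cv2.resize(b[170:260,220:310],(400,400),interpolation=2)
cv2.imwrite("pics/p1.png",np.hstack([a,b])[:,:,::-1])
```

```text
[0.50329484 0.04564194 0.07229222] [-3.14107788e+00  1.64547243e-04  1.61436670e+00] 0.06624526494763545 19.99881644267589 [-0.80320264 -0.64888115 -3.89904989]
```

View pics/p1.png

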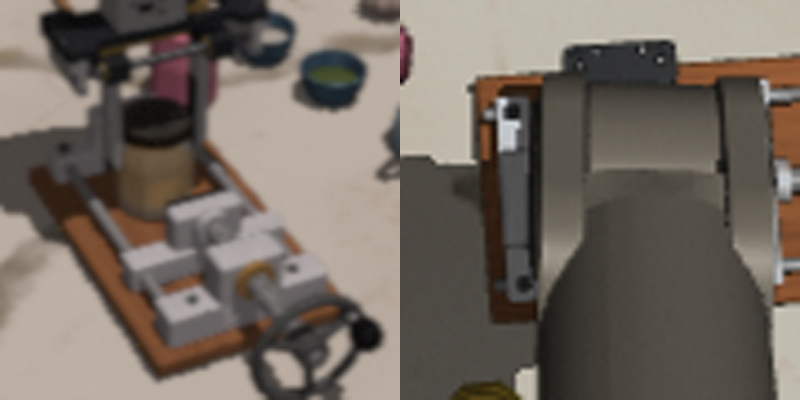

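The jar hangs upright between the jaws, clear of the V (scene jar at (156,160) in the left half). The wrist still carries its weight, so I lower it a little further before releasing.

Request:
jog_arm --increments '[0, 0, 0.001, 0, 0, 0, -0.2, 0, 0, 0.002, 0, 0, 0, -0.2, 0, 0, 0.002, 0, 0, 0, -0.2]'

```text
time: 7.6
tool_pos: [0.5033, 0.0449, 0.0708]
ee_rot: [3.141, -0.0, 1.613]
contact_force: [0.0, 0.4, -3.9]
width: 0.0659
grasp_force: 20.0
```

Request:
jog_arm --increments '[0, 0, 0.001, 0, 0, 0, -0.2, 0, 0, 0.002, 0, 0, 0, -0.2, 0, 0, 0.002, 0, 0, 0, -0.2]'

```text
time: 7.98
tool_pos: [0.5036, 0.045, 0.0698]
ee_rot: [3.141, -0.001, 1.613]
contact_force: [-5.0, -0.0, 16.5]
width: 0.0663
grasp_force: 20.0
```

Request:
jog_arm --increments '[0, 0, -0.001, 0, 0, 0, -0.2, 0, 0, -0.001, 0, 0, 0, 0.8, 0, 0, -0.001, 0, 0, 0, 0.8, 0, 0, -0.001, 0, 0, 0, 0.8, 0, 0, -0.001, 0, 0, 0, 0.8, 0, 0, -0.03, 0, 0, 0, 0.8, 0, 0, -0.09, 0, 0, 0, 0.8, 0, 0, -0.15, 0, 0, 0, 0.8, -0.05, 0, -0.18, 0, 0, 0, 0.8, -0.13, 0, -0.18, 0, 0, 0, 0.8, -0.21, 0.01, -0.18, 0, 0, 0, 0.8, -0.29, 0.015, -0.18, 0, 0, 0, 0.8, -0.36, 0.02, -0.18, 0, 0, 0, 0.8, -0.4, 0.02, -0.18, 0, 0, 0, 0.8, -0.4, 0.02, -0.18, 0, 0, 0, 0.8]'

```text
time: 9.85
tool_pos: [0.532, -0.277, 0.2129]
ee_rot: [-3.141, 0.001, 1.609]
contact_force: [0.8, 0.6, 0.0]
width: 0.0845
grasp_force: 0.0
```

Run:
```python
from h import *
import json
s=manip.state(); print(s["time"],s["tool_pos"],s["ee_rot"],s["width"],s["contact_force"],np.round(s["joint_pos"],2))
json.dump({k:np.array(s[k]).tolist() for k in("tool_pos","ee_rot")},open("w3.json","w"))
w=manip.get_image("wrist");b=manip.get_image("top");sc=manip.get_image("scene")
for n in("wrist","top","scene"):
  print(n,[(np.round(d["xy"],1),round(d["confidence"],2)) for d in manip.recognise("knob",n)])
a=cv2.resize(w[0:300,130:400],(450,500),interpolation=2);c=cv2.resize(sc[160:290,190:310],(350,379),interpolation=2)
c=np.vstack([c,np.zeros((121,350,3),np.uint8)])
cv2.imwrite("pics/k1.png",np.hstack([a,c])[:,:,::-1])
cv2.imwrite("pics/k_w.png",w[:,:,::-1]);cv2.imwrite("pics/k_s.png",sc[:,:,::-1])
```

```text
9.85 [ 0.53197499 -0.27702921  0.21286011] [-3.14075549e+00  1.25739061e-03  1.60922518e+00] 0.08449704847173203 [0.78746946 0.56875017 0.04099547] [-0.2   0.36  0.74  1.8  -0.27  1.08  0.67]
wrist [(array([258. , 128.8]), 0.94)]
top [(array([358.7, 202.4]), 0.69), (array([297.2, 211.4]), 0.4)]
scene [(array([280.2, 259.8]), 0.84)]
```

View pics/k1.png

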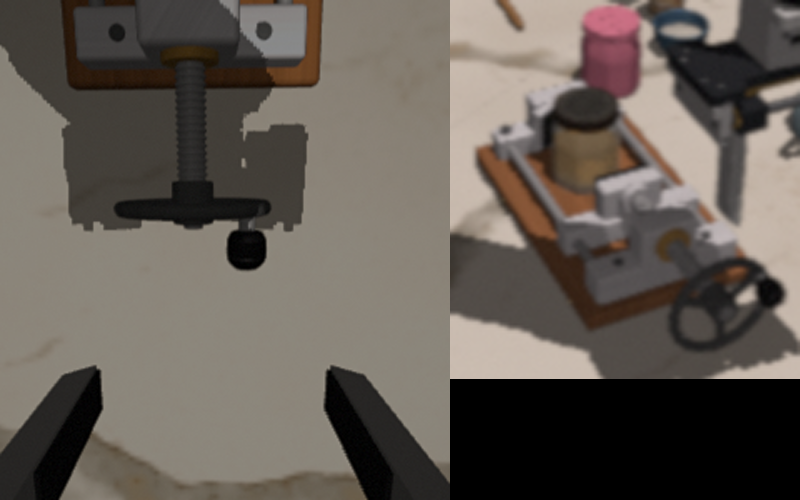

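The jar stands released and upright between the open jaws. The knob is at wrist pixel (277.6,149.4) and scene pixel (299.4,259.8). The hub is at wrist pixel (245.2,125.4) and scene pixel (281.9,263.9).

Run:
```python
from h import *
import json
np.set_printoptions(precision=4,suppress=True)
s=json.load(open("w3.json"))
k=tri(ray("wrist",(277.6,149.4),s),ray("scene",(299.4,259.8)),T(668,284));print("knob",k)
print(tri(ray("wrist",(277.6,149.4),s),T(668,284)))
h=tri(ray("wrist",(245.2,125.4),s),ray("scene",(281.9,263.9)));print("hub",h, atz(ray("wrist",(245.2,125.4),s),.07))
for z in(.09,.095,.1):print(atz(ray("wrist",(277.6,149.4),s),z))
u=np.array([np.cos(1.612),np.sin(1.612)]);w=np.array([u[1],-u[0]])
# axis line from V seat
q=np.array([.5033,.054]); d=k[0][:2]-q; print("knob along",d@u,"right",d@w)
```

```text
knob (array([ 0.5485, -0.2413,  0.094 ]), [np.float64(0.0010718746008180073), np.float64(0.0001637677797136267), np.float64(0.0010261409566332935)])
(array([ 0.5476, -0.2381,  0.1104]), [np.float64(0.0004251589185028532), np.float64(0.00042515891850293405)])
hub (array([ 0.5155, -0.2196,  0.0737]), [np.float64(0.0008276524080387182), np.float64(0.000827652408038931)]) [ 0.5161 -0.2203  0.07  ]
[ 0.5495 -0.241   0.09  ]
[ 0.5491 -0.2404  0.095 ]
[ 0.5488 -0.2397  0.1   ]
knob along -0.2969501141311149 right 0.03301355545187017
```

Run:
```python
from h import *
R=pose(1.612,.70); zt=R.as_matrix()[:,2]; k=np.array([.5487,-.2412,.0905])
print(zt)
for d in(-.07,.010): print(k+d*zt,row(k+d*zt,R,.06))
```

```text
[-0.02653662  0.64367091 -0.76484219]
[ 0.55055756 -0.28625696  0.14403895] [-0.0177, 0.0209, 0.0863, -0.0003, 0.2227, 0.001, 0.06]
[ 0.54843463 -0.23476329  0.08285158] [0.0466, 0.0211, 0.1629, -0.0003, 0.2227, 0.001, 0.06]
```

Request:
jog_arm --increments '[-0.0177, 0.021, 0.03, 0, 0.223, 0.001, 0.06, -0.0177, 0.021, 0.05, 0, 0.223, 0.001, 0.06, -0.0177, 0.021, 0.07, 0, 0.223, 0.001, 0.06, -0.0177, 0.021, 0.0863, 0, 0.223, 0.001, 0.06, -0.0177, 0.021, 0.0863, 0, 0.223, 0.001, 0.06, -0.0177, 0.021, 0.0863, 0, 0.223, 0.001, 0.06, 0.005, 0.021, 0.113, 0, 0.223, 0.001, 0.06, 0.025, 0.021, 0.137, 0, 0.223, 0.001, 0.06, 0.038, 0.021, 0.1525, 0, 0.223, 0.001, 0.06, 0.0466, 0.021, 0.163, 0, 0.223, 0.001, 0.06, 0.0466, 0.021, 0.163, 0, 0.223, 0.001, 0.06]'

```text
time: 11.52
tool_pos: [0.5484, -0.2356, 0.083]
ee_rot: [-3.141, -0.7, 1.611]
contact_force: [0.7, 0.7, -0.7]
width: 0.0495
grasp_force: 0.0
```

Run:
```python
from h import *
s=manip.state(); print(s["time"],s["tool_pos"],s["ee_rot"],s["width"],s["contact_force"],np.round(s["joint_pos"],2))
sc=manip.get_image("scene");w=manip.get_image("wrist")
a=cv2.resize(w[130:384,130:400],(425,400),interpolation=2);c=cv2.resize(sc[220:300,255:330],(375,400),interpolation=2)
cv2.imwrite("pics/k2.png",np.hstack([a,c])[:,:,::-1])
```

```text
11.525 [ 0.54835677 -0.23555417  0.08300713] [-3.14060894 -0.70028315  1.61084087] 0.04954869113704839 [ 0.65685112  0.71035142 -0.72000873] [ 0.31  0.78  0.46  1.62 -0.8   1.46  1.14]
```

View pics/k2.png

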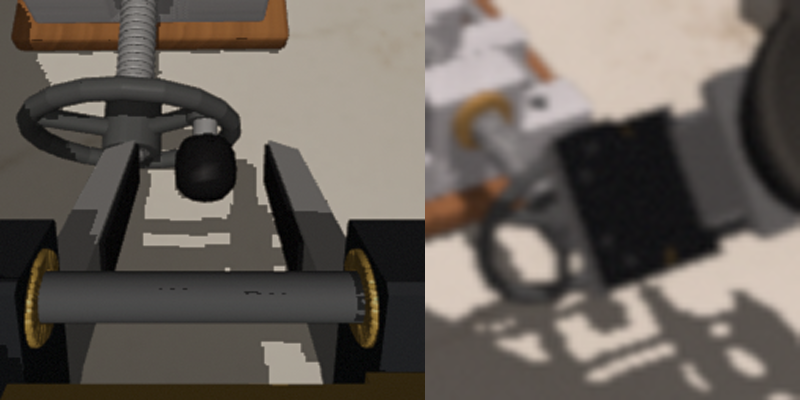

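The knob (206,168 in the left half) sits centred between the open fingertips (138 and 265), so I can close on it.

Request:
jog_arm --increments '[0, 0, 0, 0, 0, 0, -0.8, 0, 0, 0, 0, 0, 0, -0.8, 0, 0, 0, 0, 0, 0, -0.8, 0, 0, 0, 0, 0, 0, -0.8]' --squeeze 35

```text
time: 12.12
tool_pos: [0.5493, -0.2366, 0.083]
ee_rot: [3.14, -0.7, 1.611]
contact_force: [7.0, -2.1, -0.5]
width: 0.0222
grasp_force: 35.0
```

Run:
```python
from h import *
s=manip.state(); print(s["time"],s["tool_pos"],s["width"],s["grasp_force"],s["contact_force"],s["wrist_torque"])
for d in manip.get_image("wrist"),: pass
print([(np.round(d["xy"],1),round(d["confidence"],2)) for d in manip.recognise("knob","wrist")])
```

```text
12.125 [ 0.54930018 -0.23655616  0.08296   ] 0.022172615983028013 35.000334232599926 [ 6.98729385 -2.0832735  -0.50170866] [-0.92238765 -1.19441887 -1.11693423]
[(array([218.3, 206.6]), 0.92)]
```

```bash
cat >> h.py <<'E'
def wind(t0,t1,n,r=.038,hold=1,corr=(0,0)):
    R=pose(1.612,.70);u=np.array([np.cos(1.612),np.sin(1.612),0]);w=np.array([u[1],-u[0],0]);z=np.array([0,0,1.])
    f=lambda t:r*np.sin(t)*w+r*np.cos(t)*z+.004*t*u
    out=[]
    for i in range(1,n+1):
        t=t0+(t1-t0)*i/n; d=f(t)-f(t0)+(corr[0]*w+corr[1]*z)*min(1,i/4)
        out+=np.round(R.inv().apply(d)/.8,4).tolist()+[0,0,0,-.8]
    out+=out[-7:]*hold
    print(", ".join(f"{x:g}" for x in out))
E
python3 -c "
from h import *
wind(1.03,1.83,6)"
```

```text
-0.0031, 0.0029, 0.0047, 0, 0, 0, -0.8, -0.0065, 0.005, 0.0097, 0, 0, 0, -0.8, -0.0099, 0.0063, 0.0149, 0, 0, 0, -0.8, -0.0135, 0.0068, 0.0202, 0, 0, 0, -0.8, -0.017, 0.0064, 0.0254, 0, 0, 0, -0.8, -0.0205, 0.0052, 0.0306, 0, 0, 0, -0.8, -0.0205, 0.0052, 0.0306, 0, 0, 0, -0.8
```

Request:
jog_arm --increments '[-0.0031, 0.0029, 0.0047, 0, 0, 0, -0.8, -0.0065, 0.005, 0.0097, 0, 0, 0, -0.8, -0.0099, 0.0063, 0.0149, 0, 0, 0, -0.8, -0.0135, 0.0068, 0.0202, 0, 0, 0, -0.8, -0.017, 0.0064, 0.0254, 0, 0, 0, -0.8, -0.0205, 0.0052, 0.0306, 0, 0, 0, -0.8, -0.0205, 0.0052, 0.0306, 0, 0, 0, -0.8]'

```text
time: 13.1
tool_pos: [0.5548, -0.2331, 0.0537]
ee_rot: [3.137, -0.699, 1.612]
contact_force: [14.6, -2.5, -3.3]
width: 0.0225
grasp_force: 35.0
```

Run:
```python
from h import *
s=manip.state(); print(s["time"],s["tool_pos"],s["width"],s["contact_force"],s["wrist_torque"])
wind(1.83,2.83,7)
```

```text
13.1 [ 0.55475173 -0.23307694  0.05368686] 0.022459274033891623 [14.59842444 -2.49265311 -3.32111121] [-1.32832132 -2.7730773  -2.47478465]
-0.0036, -0.0022, 0.0054, 0, 0, 0, -0.8, -0.0069, -0.0053, 0.0104, 0, 0, 0, -0.8, -0.0099, -0.0092, 0.0151, 0, 0, 0, -0.8, -0.0126, -0.0139, 0.0194, 0, 0, 0, -0.8, -0.0147, -0.0192, 0.023, 0, 0, 0, -0.8, -0.0164, -0.0251, 0.0261, 0, 0, 0, -0.8, -0.0175, -0.0314, 0.0285, 0, 0, 0, -0.8, -0.0175, -0.0314, 0.0285, 0, 0, 0, -0.8
```

```bash
python3 -c "
from h import *
wind(1.787,4.787,12,corr=(.0022,0))"
```

```text
-0.0062, -0.0033, 0.0093, 0, 0, 0, -0.8, -0.0116, -0.0092, 0.0177, 0, 0, 0, -0.8, -0.0157, -0.0173, 0.0245, 0, 0, 0, -0.8, -0.0183, -0.0272, 0.0295, 0, 0, 0, -0.8, -0.0191, -0.0387, 0.0324, 0, 0, 0, -0.8, -0.018, -0.0505, 0.033, 0, 0, 0, -0.8, -0.015, -0.0619, 0.0314, 0, 0, 0, -0.8, -0.0102, -0.0722, 0.0277, 0, 0, 0, -0.8, -0.004, -0.0807, 0.0222, 0, 0, 0, -0.8, 0.0035, -0.0869, 0.0153, 0, 0, 0, -0.8, 0.0117, -0.0904, 0.0074, 0, 0, 0, -0.8, 0.0203, -0.091, -0.0008, 0, 0, 0, -0.8, 0.0203, -0.091, -0.0008, 0, 0, 0, -0.8
```

Request:
jog_arm --increments '[-0.0062, -0.0033, 0.0093, 0, 0, 0, -0.8, -0.0116, -0.0092, 0.0177, 0, 0, 0, -0.8, -0.0157, -0.0173, 0.0245, 0, 0, 0, -0.8, -0.0183, -0.0272, 0.0295, 0, 0, 0, -0.8, -0.0191, -0.0387, 0.0324, 0, 0, 0, -0.8, -0.018, -0.0505, 0.033, 0, 0, 0, -0.8]'

```text
time: 13.85
tool_pos: [0.5123, -0.2291, 0.0239]
ee_rot: [3.141, -0.699, 1.61]
contact_force: [7.1, -4.4, 2.4]
width: 0.0225
grasp_force: 35.0
```

Run:
```python
from h import *
s=manip.state(); print(s["time"],s["tool_pos"],s["width"],s["contact_force"],s["wrist_torque"])
```

```text
13.85 [ 0.51233722 -0.22910168  0.02385513] 0.02254994447063468 [ 7.0531687  -4.37503982  2.35966874] [-0.94479314 -1.30716653 -1.13857803]
```

```bash
python3 -c "
from h import *
wind(3.287,8.567,19,hold=0)"
```

```text
0.0034, -0.0126, -0.0019, 0, 0, 0, -0.8, 0.009, -0.0238, -0.0064, 0, 0, 0, -0.8, 0.0164, -0.0325, -0.013, 0, 0, 0, -0.8, 0.0251, -0.0383, -0.0212, 0, 0, 0, -0.8, 0.0345, -0.0406, -0.0302, 0, 0, 0, -0.8, 0.044, -0.0392, -0.0393, 0, 0, 0, -0.8, 0.0529, -0.0343, -0.0477, 0, 0, 0, -0.8, 0.0607, -0.0263, -0.0548, 0, 0, 0, -0.8, 0.0668, -0.0157, -0.0599, 0, 0, 0, -0.8, 0.0708, -0.0034, -0.0625, 0, 0, 0, -0.8, 0.0725, 0.0098, -0.0624, 0, 0, 0, -0.8, 0.0719, 0.0227, -0.0595, 0, 0, 0, -0.8, 0.0691, 0.0343, -0.054, 0, 0, 0, -0.8, 0.0643, 0.0439, -0.0462, 0, 0, 0, -0.8, 0.0581, 0.0507, -0.0366, 0, 0, 0, -0.8, 0.051, 0.054, -0.026, 0, 0, 0, -0.8, 0.0436, 0.0538, -0.015, 0, 0, 0, -0.8, 0.0365, 0.05, -0.0045, 0, 0, 0, -0.8, 0.0305, 0.0428, 0.0048, 0, 0, 0, -0.8
```

Request:
jog_arm --increments '[0.0034, -0.0126, -0.0019, 0, 0, 0, -0.8, 0.009, -0.0238, -0.0064, 0, 0, 0, -0.8, 0.0164, -0.0325, -0.013, 0, 0, 0, -0.8, 0.0251, -0.0383, -0.0212, 0, 0, 0, -0.8, 0.0345, -0.0406, -0.0302, 0, 0, 0, -0.8, 0.044, -0.0392, -0.0393, 0, 0, 0, -0.8, 0.0529, -0.0343, -0.0477, 0, 0, 0, -0.8, 0.0607, -0.0263, -0.0548, 0, 0, 0, -0.8, 0.0668, -0.0157, -0.0599, 0, 0, 0, -0.8]'

```text
time: 14.98
tool_pos: [0.4983, -0.2197, 0.0949]
ee_rot: [-3.139, -0.699, 1.608]
contact_force: [0.6, -5.1, -15.5]
width: 0.0222
grasp_force: 35.0
```

Run:
```python
from h import *
s=manip.state(); print(s["time"],s["tool_pos"],s["width"],s["contact_force"],s["wrist_torque"])
t=3.287+9*5.28/19; print(t); wind(t,t+5.4,20,hold=0)
```

```text
14.975 [ 0.49830808 -0.21971969  0.0948812 ] 0.022221216311535848 [  0.59989679  -5.09545205 -15.48218281] [-3.87951552 -0.20372071 -0.07103728]
5.788052631578948
0.0039, 0.012, -0.0026, 0, 0, 0, -0.8, 0.0057, 0.0247, -0.0026, 0, 0, 0, -0.8, 0.0053, 0.0373, 0, 0, 0, 0, -0.8, 0.0027, 0.0488, 0.0052, 0, 0, 0, -0.8, -0.0017, 0.0584, 0.0125, 0, 0, 0, -0.8, -0.0075, 0.0654, 0.0215, 0, 0, 0, -0.8, -0.0143, 0.0693, 0.0317, 0, 0, 0, -0.8, -0.0215, 0.0699, 0.0423, 0, 0, 0, -0.8, -0.0285, 0.067, 0.0527, 0, 0, 0, -0.8, -0.0347, 0.0608, 0.0622, 0, 0, 0, -0.8, -0.0396, 0.0519, 0.0701, 0, 0, 0, -0.8, -0.0428, 0.0409, 0.0759, 0, 0, 0, -0.8, -0.0439, 0.0286, 0.0793, 0, 0, 0, -0.8, -0.0428, 0.0158, 0.0801, 0, 0, 0, -0.8, -0.0395, 0.0035, 0.0783, 0, 0, 0, -0.8, -0.0341, -0.0074, 0.0741, 0, 0, 0, -0.8, -0.0271, -0.0162, 0.0678, 0, 0, 0, -0.8, -0.0188, -0.0221, 0.06, 0, 0, 0, -0.8, -0.0097, -0.0248, 0.0513, 0, 0, 0, -0.8, -0.0004, -0.0241, 0.0424, 0, 0, 0, -0.8
```

```bash
python3 -c "
from h import *
wind(5.788,11.188,20,hold=0,corr=(0,-.0015))"
```

```text
0.0036, 0.012, -0.0022, 0, 0, 0, -0.8, 0.0051, 0.0247, -0.0019, 0, 0, 0, -0.8, 0.0044, 0.0373, 0.0011, 0, 0, 0, -0.8, 0.0015, 0.0488, 0.0066, 0, 0, 0, -0.8, -0.0029, 0.0584, 0.0139, 0, 0, 0, -0.8, -0.0087, 0.0654, 0.0229, 0, 0, 0, -0.8, -0.0155, 0.0693, 0.0331, 0, 0, 0, -0.8, -0.0227, 0.0699, 0.0438, 0, 0, 0, -0.8, -0.0297, 0.067, 0.0542, 0, 0, 0, -0.8, -0.0359, 0.0608, 0.0636, 0, 0, 0, -0.8, -0.0408, 0.0519, 0.0715, 0, 0, 0, -0.8, -0.044, 0.0409, 0.0773, 0, 0, 0, -0.8, -0.0451, 0.0286, 0.0807, 0, 0, 0, -0.8, -0.044, 0.0158, 0.0815, 0, 0, 0, -0.8, -0.0407, 0.0035, 0.0797, 0, 0, 0, -0.8, -0.0353, -0.0074, 0.0755, 0, 0, 0, -0.8, -0.0283, -0.0162, 0.0692, 0, 0, 0, -0.8, -0.02, -0.0221, 0.0614, 0, 0, 0, -0.8, -0.0109, -0.0248, 0.0527, 0, 0, 0, -0.8, -0.0016, -0.0241, 0.0438, 0, 0, 0, -0.8
```

Request:
jog_arm --increments '[0.0036, 0.012, -0.0022, 0, 0, 0, -0.8, 0.0051, 0.0247, -0.0019, 0, 0, 0, -0.8, 0.0044, 0.0373, 0.0011, 0, 0, 0, -0.8, 0.0015, 0.0488, 0.0066, 0, 0, 0, -0.8, -0.0029, 0.0584, 0.0139, 0, 0, 0, -0.8, -0.0087, 0.0654, 0.0229, 0, 0, 0, -0.8, -0.0155, 0.0693, 0.0331, 0, 0, 0, -0.8, -0.0227, 0.0699, 0.0438, 0, 0, 0, -0.8, -0.0297, 0.067, 0.0542, 0, 0, 0, -0.8, -0.0359, 0.0608, 0.0636, 0, 0, 0, -0.8, -0.0408, 0.0519, 0.0715, 0, 0, 0, -0.8, -0.044, 0.0409, 0.0773, 0, 0, 0, -0.8, -0.0451, 0.0286, 0.0807, 0, 0, 0, -0.8, -0.044, 0.0158, 0.0815, 0, 0, 0, -0.8, -0.0407, 0.0035, 0.0797, 0, 0, 0, -0.8, -0.0353, -0.0074, 0.0755, 0, 0, 0, -0.8]'

```text
time: 16.98
tool_pos: [0.4932, -0.2028, 0.0312]
ee_rot: [3.14, -0.699, 1.61]
contact_force: [9.4, -8.1, 1.2]
width: 0.0226
grasp_force: 35.0
```

```bash
cat >> h.py <<'E'
def rep(t):
    s=manip.state(); f=np.array(s["contact_force"]); p=np.array(s["tool_pos"])
    n=np.array([np.sin(t),0,np.cos(t)]);tg=np.array([np.cos(t),0,-np.sin(t)])
    c=np.array([.5177-.00016*(t-1.79),0,.0618]); q=p-c
    print("t",s["time"],"p",p.round(4),"w",round(s["width"],4),"f",f.round(1),"Frad",round(f@n,1),"Ftan",round(f@tg,1),"theta meas",round(np.arctan2(q[0],q[2])%(2*np.pi),3),"cmd",round(t%(2*np.pi),3),"rad",round(np.hypot(q[0],q[2]),4))
E
python3 - <<'E'
from h import *
t=5.788+16*.27; rep(t); print(t)
wind(t,t+1.62,9)
manip.get_image("scene"); print([(np.round(d["xy"],1),round(d["confidence"],2)) for d in manip.recognise("jaw_pad","scene")],[(np.round(d["xy"],1),round(d["confidence"],2)) for d in manip.recognise("honey_jar","scene")])
E
```

```text
t 16.975 p [ 0.4932 -0.2028  0.0312] w 0.0226 f [ 9.4 -8.1  1.2] Frad -6.9 Ftan -6.6 theta meas 3.791 cmd 3.825 rad 0.0384
10.108
0.0045, -0.0061, -0.004, 0, 0, 0, -0.8, 0.0097, -0.0111, -0.0087, 0, 0, 0, -0.8, 0.0154, -0.0147, -0.0141, 0, 0, 0, -0.8, 0.0214, -0.0168, -0.0198, 0, 0, 0, -0.8, 0.0276, -0.0175, -0.0257, 0, 0, 0, -0.8, 0.0337, -0.0166, -0.0316, 0, 0, 0, -0.8, 0.0397, -0.0143, -0.0373, 0, 0, 0, -0.8, 0.0453, -0.0104, -0.0426, 0, 0, 0, -0.8, 0.0504, -0.0053, -0.0473, 0, 0, 0, -0.8, 0.0504, -0.0053, -0.0473, 0, 0, 0, -0.8
[(array([247.3, 157. ]), 0.54)] [(array([168.8, 208.4]), 0.98), (array([243.7, 175.2]), 0.85), (array([234.8, 203.6]), 0.66)]
```

```bash
sed -i 's/+.004\*t\*u/+.0035*t*u/' h.py; python3 -c "
from h import *
wind(10.108,12.008,9,hold=1,corr=(-.0006,.0))"
```

```text
0.0053, -0.0072, -0.0048, 0, 0, 0, -0.8, 0.0114, -0.0128, -0.0107, 0, 0, 0, -0.8, 0.0182, -0.0165, -0.0173, 0, 0, 0, -0.8, 0.0252, -0.0182, -0.0242, 0, 0, 0, -0.8, 0.0324, -0.0176, -0.0313, 0, 0, 0, -0.8, 0.0393, -0.0149, -0.0381, 0, 0, 0, -0.8, 0.0457, -0.0102, -0.0442, 0, 0, 0, -0.8, 0.0514, -0.0038, -0.0495, 0, 0, 0, -0.8, 0.056, 0.0041, -0.0536, 0, 0, 0, -0.8, 0.056, 0.0041, -0.0536, 0, 0, 0, -0.8
```

```bash
python3 -c "
from h import *
wind(10.108,12.008,9,hold=1,corr=(.0007,.0))"
```

```text
0.0053, -0.0068, -0.0048, 0, 0, 0, -0.8, 0.0114, -0.012, -0.0107, 0, 0, 0, -0.8, 0.0182, -0.0153, -0.0173, 0, 0, 0, -0.8, 0.0252, -0.0166, -0.0242, 0, 0, 0, -0.8, 0.0324, -0.016, -0.0313, 0, 0, 0, -0.8, 0.0393, -0.0133, -0.0381, 0, 0, 0, -0.8, 0.0457, -0.0086, -0.0442, 0, 0, 0, -0.8, 0.0514, -0.0022, -0.0495, 0, 0, 0, -0.8, 0.056, 0.0057, -0.0536, 0, 0, 0, -0.8, 0.056, 0.0057, -0.0536, 0, 0, 0, -0.8
```

Request:
jog_arm --increments '[0.0053, -0.0068, -0.0048, 0, 0, 0, -0.8, 0.0114, -0.012, -0.0107, 0, 0, 0, -0.8, 0.0182, -0.0153, -0.0173, 0, 0, 0, -0.8, 0.0252, -0.0166, -0.0242, 0, 0, 0, -0.8, 0.0324, -0.016, -0.0313, 0, 0, 0, -0.8, 0.0393, -0.0133, -0.0381, 0, 0, 0, -0.8, 0.0457, -0.0086, -0.0442, 0, 0, 0, -0.8, 0.0514, -0.0022, -0.0495, 0, 0, 0, -0.8, 0.056, 0.0057, -0.0536, 0, 0, 0, -0.8]'

```text
time: 18.25
tool_pos: [0.4945, -0.1952, 0.0928]
ee_rot: [-3.136, -0.702, 1.607]
contact_force: [-10.6, -3.1, 2.0]
width: 0.0224
grasp_force: 35.0
```

Run:
```python
from h import *
rep(12.008)
wind(12.008,13.608,10,hold=0)
sc=manip.get_image("scene");tp=manip.get_image("top")
cv2.imwrite("pics/v1.png",np.hstack([cv2.resize(sc[160:280,200:320],(400,400),interpolation=2),cv2.resize(tp[170:260,230:320],(400,400),interpolation=2)])[:,:,::-1])
```

```text
t 18.25 p [ 0.4945 -0.1952  0.0928] w 0.0224 f [-10.6  -3.1   2. ] Frad 7.3 Ftan -8.0 theta meas 5.675 cmd 5.725 rad 0.0378
0.0028, 0.0067, -0.0022, 0, 0, 0, -0.8, 0.0049, 0.014, -0.0036, 0, 0, 0, -0.8, 0.0062, 0.0214, -0.0041, 0, 0, 0, -0.8, 0.0067, 0.029, -0.0036, 0, 0, 0, -0.8, 0.0064, 0.0365, -0.0022, 0, 0, 0, -0.8, 0.0054, 0.0437, 0.0001, 0, 0, 0, -0.8, 0.0037, 0.0505, 0.0032, 0, 0, 0, -0.8, 0.0013, 0.0565, 0.0071, 0, 0, 0, -0.8, -0.0017, 0.0618, 0.0118, 0, 0, 0, -0.8, -0.0052, 0.0662, 0.017, 0, 0, 0, -0.8
```

View pics/v1.png

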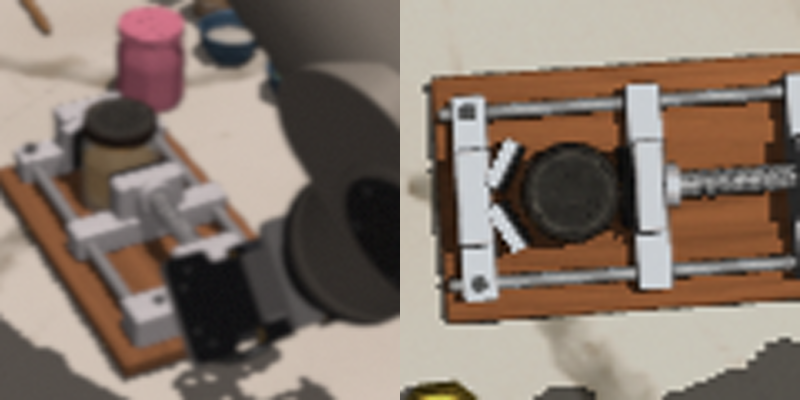

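The pad has just reached the jar, with jar and jaws in line (right half: jar centre (570,192), V at (505,195)). I continue more slowly.

```bash
python3 -c "
from h import *
wind(12.008,13.608,10,hold=1,corr=(-.0004,.0008))"
```

```text
0.0029, 0.0066, -0.0024, 0, 0, 0, -0.8, 0.0052, 0.0137, -0.004, 0, 0, 0, -0.8, 0.0066, 0.0211, -0.0046, 0, 0, 0, -0.8, 0.0073, 0.0285, -0.0044, 0, 0, 0, -0.8, 0.0071, 0.036, -0.003, 0, 0, 0, -0.8, 0.0061, 0.0432, -0.0007, 0, 0, 0, -0.8, 0.0043, 0.05, 0.0025, 0, 0, 0, -0.8, 0.0019, 0.056, 0.0064, 0, 0, 0, -0.8, -0.001, 0.0613, 0.011, 0, 0, 0, -0.8, -0.0045, 0.0657, 0.0162, 0, 0, 0, -0.8, -0.0045, 0.0657, 0.0162, 0, 0, 0, -0.8
```

Request:
jog_arm --increments '[0.0029, 0.0066, -0.0024, 0, 0, 0, -0.8, 0.0052, 0.0137, -0.004, 0, 0, 0, -0.8, 0.0066, 0.0211, -0.0046, 0, 0, 0, -0.8, 0.0073, 0.0285, -0.0044, 0, 0, 0, -0.8, 0.0071, 0.036, -0.003, 0, 0, 0, -0.8, 0.0061, 0.0432, -0.0007, 0, 0, 0, -0.8, 0.0043, 0.05, 0.0025, 0, 0, 0, -0.8, 0.0019, 0.056, 0.0064, 0, 0, 0, -0.8, -0.001, 0.0613, 0.011, 0, 0, 0, -0.8, -0.0045, 0.0657, 0.0162, 0, 0, 0, -0.8]'

```text
time: 19.6
tool_pos: [0.5482, -0.1861, 0.0809]
ee_rot: [-3.139, -0.703, 1.61]
contact_force: [-5.4, 2.6, 6.7]
width: 0.0222
grasp_force: 35.0
```

Run:
```python
from h import *
rep(13.608)
wind(13.608,14.208,5,hold=0)
```

```text
t 19.6 p [ 0.5482 -0.1861  0.0809] w 0.0222 f [-5.4  2.6  6.7] Frad -1.2 Ftan -8.5 theta meas 1.039 cmd 1.042 rad 0.0376
-0.0029, 0.0026, 0.0042, 0, 0, 0, -0.8, -0.0059, 0.0045, 0.0087, 0, 0, 0, -0.8, -0.0091, 0.0058, 0.0132, 0, 0, 0, -0.8, -0.0123, 0.0064, 0.0179, 0, 0, 0, -0.8, -0.0156, 0.0064, 0.0226, 0, 0, 0, -0.8
```

Request:
jog_arm --increments '[-0.0029, 0.0026, 0.0042, 0, 0, 0, -0.8, -0.0059, 0.0045, 0.0087, 0, 0, 0, -0.8]'

```text
time: 19.85
tool_pos: [0.5518, -0.185, 0.0727]
ee_rot: [-3.139, -0.704, 1.61]
contact_force: [-6.4, 1.3, 10.0]
width: 0.0225
grasp_force: 35.0
```

Run:
```python
from h import *
rep(13.848)
wind(13.848,14.208,3,hold=0)
```

```text
t 19.85 p [ 0.5518 -0.185   0.0727] w 0.0225 f [-6.4  1.3 10. ] Frad -3.3 Ftan -11.4 theta meas 1.276 cmd 1.282 rad 0.0376
-0.0032, 0.0013, 0.0046, 0, 0, 0, -0.8, -0.0064, 0.0019, 0.0093, 0, 0, 0, -0.8, -0.0097, 0.0019, 0.0139, 0, 0, 0, -0.8
```

Request:
jog_arm --increments '[0, 0, 0, 0, 0, 0, -0.8]'

```text
time: 19.98
tool_pos: [0.5519, -0.185, 0.0724]
ee_rot: [-3.139, -0.704, 1.61]
contact_force: [-1.5, 2.7, 3.8]
width: 0.0223
grasp_force: 35.0
```

Run:
```python
from h import *
for i in range(3): manip.get_image("top"); rep(13.848)
tp=manip.get_image("top")
cv2.imwrite("pics/v2.png",cv2.resize(tp[185:245,240:310],(770,600*66//60),interpolation=2)[:600,:,::-1])
```

```text
t 20.025 p [ 0.5519 -0.185   0.0724] w 0.0222 f [-2.3  4.6  4.2] Frad -1.0 Ftan -4.7 theta meas 1.286 cmd 1.282 rad 0.0377
t 20.075 p [ 0.5519 -0.185   0.0723] w 0.0222 f [-2.8  4.7  4.1] Frad -1.5 Ftan -4.8 theta meas 1.287 cmd 1.282 rad 0.0377
t 20.125 p [ 0.5519 -0.185   0.0723] w 0.0219 f [-2.5  4.7  5.1] Frad -1.0 Ftan -5.6 theta meas 1.288 cmd 1.282 rad 0.0376
```

View pics/v2.png

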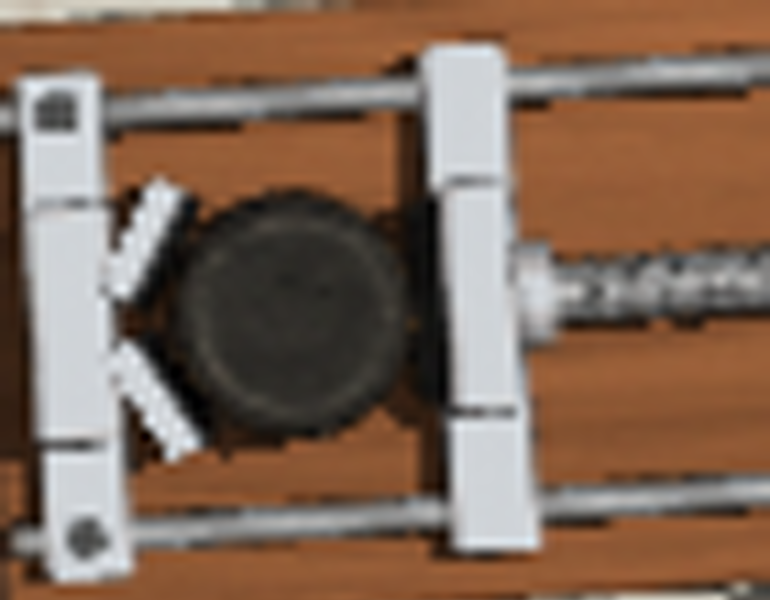

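The jar is nearly at the V (small gap at (165,320)), with the pad at its back. At rest the force is about 5 N, so there is no real squeeze yet. I go on in small steps.

Request:
jog_arm --increments '[-0.0016, 0.0007, 0.0023, 0, 0, 0, -0.8, -0.0032, 0.0013, 0.0046, 0, 0, 0, -0.8, -0.0048, 0.0016, 0.007, 0, 0, 0, -0.8, -0.0064, 0.0019, 0.0093, 0, 0, 0, -0.8, -0.008, 0.0019, 0.0116, 0, 0, 0, -0.8, -0.0097, 0.0019, 0.0139, 0, 0, 0, -0.8, -0.0097, 0.0019, 0.0139, 0, 0, 0, -0.8, -0.0097, 0.0019, 0.0139, 0, 0, 0, -0.8]'

```text
time: 21.18
tool_pos: [0.5535, -0.1836, 0.0595]
ee_rot: [-3.14, -0.704, 1.611]
contact_force: [-4.0, 4.6, 11.9]
width: 0.0223
grasp_force: 35.0
```

Run:
```python
from h import *
rep(14.208)
wind(14.208,14.568,6,hold=2)
```

```text
t 21.175 p [ 0.5535 -0.1836  0.0595] w 0.0223 f [-4.   4.6 11.9] Frad -4.8 Ftan -11.6 theta meas 1.631 cmd 1.642 rad 0.0378
-0.0016, -0.0003, 0.0023, 0, 0, 0, -0.8, -0.0032, -0.0007, 0.0047, 0, 0, 0, -0.8, -0.0048, -0.0014, 0.007, 0, 0, 0, -0.8, -0.0064, -0.0022, 0.0092, 0, 0, 0, -0.8, -0.0079, -0.0031, 0.0114, 0, 0, 0, -0.8, -0.0094, -0.0042, 0.0136, 0, 0, 0, -0.8, -0.0094, -0.0042, 0.0136, 0, 0, 0, -0.8, -0.0094, -0.0042, 0.0136, 0, 0, 0, -0.8
```

Request:
jog_arm --increments '[0, 0, 0, 0, 0, 0, -0.8, 0, 0, 0, 0, 0, 0, -0.8]'

```text
time: 21.42
tool_pos: [0.5534, -0.1836, 0.0595]
ee_rot: [-3.14, -0.704, 1.611]
contact_force: [-3.9, 4.9, 13.0]
width: 0.0223
grasp_force: 35.0
```

Run:
```python
from h import *
for i in range(4): manip.get_image("top"); rep(14.208)
```

```text
t 21.475 p [ 0.5534 -0.1836  0.0595] w 0.0221 f [-3.9  4.8 13.2] Frad -4.9 Ftan -12.9 theta meas 1.631 cmd 1.642 rad 0.0378
t 21.525 p [ 0.5535 -0.1836  0.0595] w 0.0223 f [-4.4  3.6 12.2] Frad -5.3 Ftan -11.9 theta meas 1.631 cmd 1.642 rad 0.0378
t 21.575 p [ 0.5534 -0.1836  0.0595] w 0.0224 f [-4.3  4.4 11.6] Frad -5.1 Ftan -11.3 theta meas 1.631 cmd 1.642 rad 0.0378
t 21.625 p [ 0.5535 -0.1836  0.0595] w 0.0224 f [-4.9  4.  13.5] Frad -5.8 Ftan -13.1 theta meas 1.631 cmd 1.642 rad 0.0378
```

Request:
jog_arm --increments '[-0.0002, 0, 0.0003, 0, 0, 0, -0.8, -0.0002, 0, 0.0003, 0, 0, 0, -0.8]'

```text
time: 21.88
tool_pos: [0.5535, -0.1836, 0.0595]
ee_rot: [-3.14, -0.704, 1.611]
contact_force: [-5.5, 4.3, 15.5]
width: 0.0225
grasp_force: 35.0
```

Run:
```python
from h import *
for i in range(4): manip.get_image("top"); rep(14.21)
```

```text
t 21.925 p [ 0.5535 -0.1836  0.0594] w 0.0225 f [-4.9  4.4 15.6] Frad -6.1 Ftan -15.2 theta meas 1.633 cmd 1.644 rad 0.0378
t 21.975 p [ 0.5534 -0.1836  0.0595] w 0.0225 f [-4.1  4.7 15.9] Frad -5.2 Ftan -15.6 theta meas 1.633 cmd 1.644 rad 0.0378
t 22.025 p [ 0.5535 -0.1837  0.0595] w 0.0224 f [-5.6  4.4 14.6] Frad -6.7 Ftan -14.2 theta meas 1.633 cmd 1.644 rad 0.0378
t 22.075 p [ 0.5535 -0.1836  0.0595] w 0.0225 f [-4.6  4.4 16.1] Frad -5.8 Ftan -15.7 theta meas 1.633 cmd 1.644 rad 0.0378
```

The force rose to 15 N with no motion, so the wheel is held by more squeeze than the first estimate suggested. I'll probe backwards: the force at which the wheel starts to reverse gives the squeeze.

Request:
jog_arm --increments '[0.0005, 0, -0.0006, 0, 0, 0, -0.8, 0.001, 0, -0.0011, 0, 0, 0, -0.8, 0.001, 0, -0.0011, 0, 0, 0, -0.8]'

```text
time: 22.45
tool_pos: [0.5534, -0.1836, 0.0598]
ee_rot: [-3.14, -0.703, 1.61]
contact_force: [-3.9, 3.7, 5.7]
width: 0.0221
grasp_force: 35.0
```

Run:
```python
from h import *
for i in range(3): manip.get_image("top"); rep(14.2)
```

```text
t 22.5 p [ 0.5534 -0.1836  0.0597] w 0.0225 f [-2.8  4.2  5.3] Frad -3.1 Ftan -5.1 theta meas 1.625 cmd 1.634 rad 0.0378
t 22.55 p [ 0.5534 -0.1836  0.0597] w 0.0225 f [-1.9  4.5  5.6] Frad -2.2 Ftan -5.4 theta meas 1.625 cmd 1.634 rad 0.0378
t 22.6 p [ 0.5534 -0.1836  0.0598] w 0.0224 f [-2.8  4.8  4.9] Frad -3.1 Ftan -4.7 theta meas 1.625 cmd 1.634 rad 0.0378
```

Request:
jog_arm --increments '[0.0005, 0, -0.0006, 0, 0, 0, -0.8, 0.001, 0, -0.0011, 0, 0, 0, -0.8, 0.001, 0, -0.0011, 0, 0, 0, -0.8]'

```text
time: 22.98
tool_pos: [0.5535, -0.1837, 0.0608]
ee_rot: [-3.14, -0.703, 1.61]
contact_force: [-1.0, 4.8, 3.9]
width: 0.0218
grasp_force: 35.0
```

Run:
```python
from h import *
for i in range(3): manip.get_image("top"); rep(14.2)
```

```text
t 23.025 p [ 0.5535 -0.1837  0.0608] w 0.0227 f [-2.2  3.9  4.1] Frad -2.4 Ftan -3.9 theta meas 1.598 cmd 1.634 rad 0.0378
t 23.075 p [ 0.5534 -0.1837  0.0608] w 0.0226 f [-2.2  5.4  3.5] Frad -2.4 Ftan -3.3 theta meas 1.598 cmd 1.634 rad 0.0377
t 23.125 p [ 0.5534 -0.1837  0.0608] w 0.0225 f [-1.8  5.3  3. ] Frad -2.0 Ftan -2.9 theta meas 1.598 cmd 1.634 rad 0.0377
```

Backing off, the wheel starts to reverse at about 3.5 N. That means a squeeze of about 95 N, which is inside the limit but too tight. I ease the wheel back about 0.2 rad.

```bash
python3 -c "
from h import *
wind(14.17,13.97,4,hold=2)"
```

```text
0.0014, 0, -0.002, 0, 0, 0, -0.8, 0.0027, -0.0001, -0.0039, 0, 0, 0, -0.8, 0.0041, -0.0003, -0.0059, 0, 0, 0, -0.8, 0.0054, -0.0006, -0.0078, 0, 0, 0, -0.8, 0.0054, -0.0006, -0.0078, 0, 0, 0, -0.8, 0.0054, -0.0006, -0.0078, 0, 0, 0, -0.8
```

Request:
jog_arm --increments '[0.0014, 0, -0.002, 0, 0, 0, -0.8, 0.0027, -0.0001, -0.0039, 0, 0, 0, -0.8, 0.0041, -0.0003, -0.0059, 0, 0, 0, -0.8, 0.0054, -0.0006, -0.0078, 0, 0, 0, -0.8, 0.0054, -0.0006, -0.0078, 0, 0, 0, -0.8, 0.0054, -0.0006, -0.0078, 0, 0, 0, -0.8]'

```text
time: 23.88
tool_pos: [0.5529, -0.1845, 0.0682]
ee_rot: [-3.139, -0.703, 1.61]
contact_force: [-1.6, 4.6, 2.6]
width: 0.022
grasp_force: 35.0
```

Run:
```python
from h import *
for i in range(4): manip.get_image("top"); rep(13.97)
```

```text
t 23.925 p [ 0.5529 -0.1845  0.0682] w 0.022 f [-3.1  5.3  2.5] Frad -2.6 Ftan -3.0 theta meas 1.399 cmd 1.404 rad 0.0377
t 23.975 p [ 0.5529 -0.1845  0.0682] w 0.0227 f [-2.9  5.5  3.1] Frad -2.4 Ftan -3.5 theta meas 1.4 cmd 1.404 rad 0.0377
t 24.025 p [ 0.5529 -0.1845  0.0682] w 0.0224 f [-2.6  5.4  2.2] Frad -2.2 Ftan -2.6 theta meas 1.4 cmd 1.404 rad 0.0377
t 24.075 p [ 0.5529 -0.1846  0.0682] w 0.0227 f [-2.7  5.4  3. ] Frad -2.2 Ftan -3.4 theta meas 1.4 cmd 1.404 rad 0.0377
```

Request:
jog_arm --increments '[-0.0003, 0, 0.0004, 0, 0, 0, -0.8, -0.0005, 0, 0.0007, 0, 0, 0, -0.8, -0.0005, 0, 0.0007, 0, 0, 0, -0.8]'

```text
time: 24.45
tool_pos: [0.5529, -0.1845, 0.068]
ee_rot: [-3.14, -0.703, 1.61]
contact_force: [-5.5, 3.4, 9.5]
width: 0.0222
grasp_force: 35.0
```

Run:
```python
from h import *
for i in range(3): manip.get_image("top"); rep(13.98)
```

```text
t 24.5 p [ 0.5529 -0.1846  0.0681] w 0.0224 f [-4.5  4.5  9.3] Frad -3.0 Ftan -9.9 theta meas 1.404 cmd 1.414 rad 0.0377
t 24.55 p [ 0.5529 -0.1845  0.0681] w 0.0226 f [-4.4  4.4  9.3] Frad -2.9 Ftan -9.9 theta meas 1.404 cmd 1.414 rad 0.0377
t 24.6 p [ 0.5529 -0.1845  0.0681] w 0.0225 f [-4.   5.3  9.4] Frad -2.5 Ftan -9.9 theta meas 1.404 cmd 1.414 rad 0.0377
```

Request:
jog_arm --increments '[-0.0003, 0, 0.0004, 0, 0, 0, -0.8, -0.0004, 0, 0.0005, 0, 0, 0, -0.8, -0.0004, 0, 0.0005, 0, 0, 0, -0.8]'

```text
time: 24.98
tool_pos: [0.5529, -0.1845, 0.0679]
ee_rot: [-3.14, -0.703, 1.611]
contact_force: [-4.5, 4.0, 11.9]
width: 0.0224
grasp_force: 35.0
```

Run:
```python
from h import *
for i in range(3): manip.get_image("top"); rep(13.99)
```

```text
t 25.025 p [ 0.553  -0.1845  0.0678] w 0.0226 f [-5.1  4.4 12. ] Frad -3.2 Ftan -12.7 theta meas 1.41 cmd 1.424 rad 0.0377
t 25.075 p [ 0.5529 -0.1845  0.0679] w 0.0221 f [-3.4  4.3 11.7] Frad -1.6 Ftan -12.1 theta meas 1.409 cmd 1.424 rad 0.0377
t 25.125 p [ 0.553  -0.1845  0.0679] w 0.0223 f [-5.4  4.3 11.3] Frad -3.7 Ftan -12.0 theta meas 1.409 cmd 1.424 rad 0.0377
```

Request:
jog_arm --increments '[-0.0003, 0, 0.0004, 0, 0, 0, -0.8, -0.0006, 0, 0.0007, 0, 0, 0, -0.8, -0.0006, 0, 0.0007, 0, 0, 0, -0.8]'

```text
time: 25.5
tool_pos: [0.5531, -0.1845, 0.0672]
ee_rot: [-3.14, -0.703, 1.611]
contact_force: [-4.1, 4.4, 13.3]
width: 0.0221
grasp_force: 35.0
```

Run:
```python
from h import *
for i in range(4): manip.get_image("top"); rep(14.0)
```

```text
t 25.55 p [ 0.553  -0.1845  0.0672] w 0.0221 f [-3.2  5.  12.6] Frad -1.5 Ftan -13.0 theta meas 1.428 cmd 1.434 rad 0.0377
t 25.6 p [ 0.5531 -0.1844  0.0672] w 0.022 f [-4.3  4.9 12.7] Frad -2.5 Ftan -13.2 theta meas 1.428 cmd 1.434 rad 0.0377
t 25.65 p [ 0.5531 -0.1844  0.0671] w 0.0222 f [-4.9  4.1 12.6] Frad -3.1 Ftan -13.2 theta meas 1.428 cmd 1.434 rad 0.0377
t 25.7 p [ 0.5531 -0.1844  0.0672] w 0.0224 f [-4.4  6.  12.1] Frad -2.7 Ftan -12.6 theta meas 1.428 cmd 1.434 rad 0.0377
```

The wheel now creeps forward at a steady 12.6–13 N, so the squeeze is about 55–60 N, within the target. I unload, release and retreat.

Request:
jog_arm --increments '[0.0005, 0, -0.0006, 0, 0, 0, -0.8, 0.0005, 0, -0.0006, 0, 0, 0, -0.8, 0.0005, 0, -0.0006, 0, 0, 0, 0.06, 0.0005, 0, -0.0006, 0, 0, 0, 0.06, 0.0005, 0, -0.0006, 0, 0, 0, 0.06, 0.0005, 0, -0.0006, 0, 0, 0, 0.06, 0.0005, 0, -0.03, 0, 0, 0, 0.06, 0.0005, 0, -0.08, 0, 0, 0, 0.06, 0.0005, 0, -0.15, 0, 0, 0, 0.06, 0.0005, 0, -0.2, 0, 0, 0, 0.06, 0.0005, 0, -0.2, 0, 0, 0, 0.06]'

```text
time: 27.08
tool_pos: [0.5574, -0.2912, 0.1903]
ee_rot: [3.14, -0.697, 1.609]
contact_force: [-0.2, 0.0, -0.1]
width: 0.0497
grasp_force: 0.0
```

Run:
```python
from h import *
s=manip.state();print(s["time"],s["tool_pos"],s["width"],s["contact_force"])
sc=manip.get_image("scene");tp=manip.get_image("top")
cv2.imwrite("pics/f1.png",np.hstack([cv2.resize(sc[150:290,170:310],(400,400),interpolation=2),cv2.resize(tp[170:260,240:330],(400,400),interpolation=2)])[:,:,::-1])
```

```text
27.075 [ 0.55742994 -0.29115217  0.19032355] 0.049730840090461005 [-0.23063447  0.04097336 -0.0971566 ]
```

View pics/f1.png

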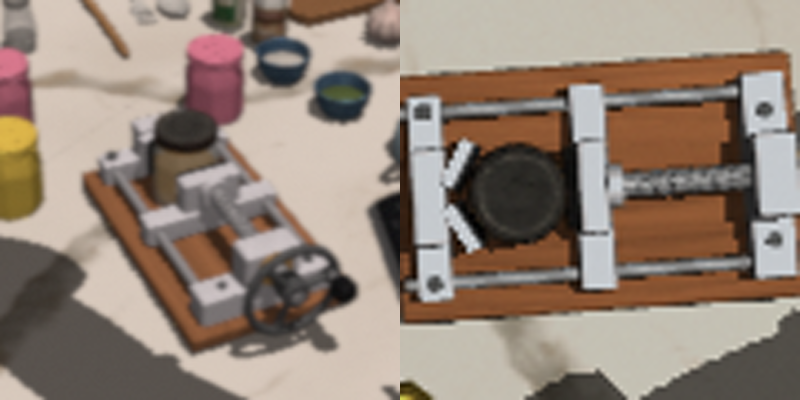

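The jar is upright and clamped between the V and the pad, the knob is released, and the gripper is clear. I'm handing in.

```bash
python3 -c "
from bench import manip; print(manip.job_done())"
```

```text
the job is handed in; nothing more can be done
None
```

The honey jar is clamped upright in the vise at an estimated 55–60 N (it reached about 95–100 N during winding before I eased it back), the knob is let go, and the job is handed in at about 27 s with no verdict shown.

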